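# Load the ball nest, then draw and hold the index pin

## Robot

A 6-joint arm with a two-finger parallel gripper is mounted at the origin on the work surface. World frame = base frame: x ahead of the robot, y to its left, z up, the work surface at z = 0. Lengths are in mm, angles in rad, forces in N, time in s.
With the tool pointing down it reaches from about 325 to 775 mm from the base axis. Payload 5.5 kg.
Tool frame: the origin (TCP) lies between the finger pads; the fingertips stand 19 mm ahead of it and the grasp point (between the pads) is the TCP; z points along the fingers, y is the line along which they close (so a half turn about z gives the same grasp; the last joint's range is limited). The gripper opens to 85 mm and grips with 20 to 120 N. Pads are 22 mm wide; open, the fingers measure 114 mm over their backs; the gripper's body (76 mm by 85 mm) begins 54 mm behind the grasp point. The pads swing forward as they close: fully open they stand 13 mm farther back than shut.
Start: joints at [-1.175, 0.091, 1.231, -0, 1.82, -0.057], TCP at [262.493, -539.55, 250.275] pointing down, gripper open.
Joint ranges: [-2.87, 2.87], [-0.86, 2.18], [0.17, 2.46], [-1.51, 4.65], [0.06, 2.69], [-2.65, 2.65]. Speed limits (rad/s): [2.57, 2.57, 3.01, 3.14, 3.14, 3.14].

## Interface

Orientations are given as a rotation vector (axis times angle).
In Python, from bench import env gives the robot as it stands. The module is installed in compiled form; this text tells all that it offers.
- The arm moves only by the shell command python3 -m jog 'ROWS'. ROWS is JSON, a list of rows, each an object with "gripper": the opening, from -1 (shut) to 1 (fully open), so that 0 is half open; "delta_pos": the shift along the tool's x, y, z in m, a list of three; "yaw": the turn about the tool's z in rad. In form: [{"gripper": gripper, "delta_pos": [x, y, z], "yaw": yaw}, ...]. A call has 1 to 8 rows; each row shifts and turns the commanded pose from where the row before left it, along the tool's axes as they then stand; what a row does not reach is not made up. A row lasts 1/12 s, in which the tool goes at most 41.7 mm and 7.16 degrees, less where a joint would pass 70% of its speed; a pose out of reach is approached as far as the arm can. A call with a gripper value outside its range is refused whole. The fingers move at their own pace and stop on an object; the grip force is fixed at half the most. Time passes only in rows, so rows that do not move let the fingers close. It gives the time, the measured TCP pose, the force, the opening and the grip force at its end, in the units of the state.
- env.get_obs(): the state, without advancing time (a new reading comes with each control period).
- env.read_camera(name): name is "side" or "top" or "wrist"; returns a dict with "frame" (480x640x3 uint8, red, green, blue), "depth" (480x640 float32, mm along the optical axis (not along the pixel's ray), 0 where there is no reading), "fx", "fy", "cx", "cy" (pixels), "extrinsics" (4x4, takes a point from world to camera coordinates). Camera axes: x right, y down, z forward; pixel columns grow to the right and rows downward; lengths in mm; the calibration is good to about 2 mm. A picture is of the moment at which its call begins.
- env.job_done(): hands the job in; it is judged then, once.
The state is a dict: "clock": time; "joints": joint angles; "qd": joint speeds; "joint_torque": joint torques, N m; "position": TCP position; "tool_rot": TCP orientation; "contact_force": force on the tool from outside, world axes, zero at the start; "moment": the same for the moment, N m; "finger_gap": finger opening in mm; "grasp_force": force on a finger pad.
Only numpy, scipy, OpenCV 4.12 (cv2) and the standard library are available. Lean on these libraries where they do the work, as an engineer would, in place of code of your own. Each camera call takes 0.05 s, during which the arm holds its last target. There are 200 camera calls.

## Task

Two wells of the four-well nest on the indexing fixture are empty: take the two steel balls from the wooden rack and set one in each empty well, leaving the index pin home while you load. Then pull the sprung index pin up by its knob as far as it goes and finish while holding it there, clear of its hole, so that a workmate could turn the plate; do not let go. Leave the hammer, the spray can and the wrench where they are.

Things in the scene. Friction and masses are not known exactly. Their poses are not given: they have to be found in the camera images.
- fixture: Indexing fixture, bolted down (nothing of it moves in this job except the index pin). Blue square base, on it a round steel faceplate 280 mm in diameter whose top is 50 mm above the table. Origin: on the table under the centre of the faceplate, z up. Towards its own -y stands a blue post, 34 by 22 mm, centre 160 mm from the plate's centre, with an arm 34 mm wide that reaches inwards over the plate's rim; the arm's top is 104 mm above the table.
- carrier: Nest: a grey plastic square block 116 by 116 by 16 mm, fixed on the middle of the faceplate and turned any way on it; its top is 66 mm above the table. Origin: centre of its underside, z up. Four round blind wells, 33 mm in diameter and 8 mm deep, at (+-35, +-35) mm along its x and y axes (70 mm apart). Two wells opposite each other across the diagonal already hold a ball.
- rack: Wooden rack, a fixed block 70 by 150 by 20 mm lying on the table. Origin: centre of its underside, z up. Two 20 mm holes at y = +40 and y = -40 mm, each with a loose ball sitting on it.
- plunger (a joint): Index pin: a 12 mm steel pin that slides straight up out of the faceplate, in m. 0 = home, 14 mm deep in its seat hole; 0.022 = pulled all the way up to its stop (tip 8 mm clear of the plate). A spring pushes it down: about 5 N to start it and 11 N at the top; it snaps home when let go.
- pull_knob: Knob of the index pin: plain upright black cylinder 28 mm in diameter and 38 mm tall, above the end of the arm, 125 mm from the plate's centre. Origin: centre of its underside, 112 mm above the table and 8 mm above the arm's top when the pin is home (a 24 mm collar stands up 4 mm from the arm under it); z up. It rises with the pin.
- seat_hole (a point): Mouth of the pin's seat hole, in the top of the faceplate right under the knob, 50 mm above the table.
- carrier_hole0 (a point): Centre of the mouth of well 0 of the nest, level with the nest's top (66 mm above the table); z up. A ball resting in the well has its centre 7 mm above this point.
- carrier_hole1 (a point): Centre of the mouth of well 1 of the nest, level with the nest's top (66 mm above the table); z up. A ball resting in the well has its centre 7 mm above this point.
- carrier_hole2 (a point): Centre of the mouth of well 2 of the nest, level with the nest's top (66 mm above the table); z up. A ball resting in the well has its centre 7 mm above this point.
- carrier_hole3 (a point): Centre of the mouth of well 3 of the nest, level with the nest's top (66 mm above the table); z up. A ball resting in the well has its centre 7 mm above this point.
- ball0: Plain steel ball, 30 mm in diameter, 70 g or so; starts on the rack. The body's origin turns with it as it rolls: use its centre point.
- ball0_center (a point): Centre of ball0, about 31 mm above the table on the rack.
- ball1: Plain steel ball, 30 mm in diameter, 70 g or so; starts on the rack. The body's origin turns with it as it rolls: use its centre point.
- ball1_center (a point): Centre of ball1, about 31 mm above the table on the rack.
- ball2: Plain steel ball, 30 mm in diameter, 70 g or so; already in a well of the nest. Its origin turns with it: use its centre point.
- ball2_center (a point): Centre of ball2.
- ball3: Plain steel ball, 30 mm in diameter, 70 g or so; already in a well of the nest. Its origin turns with it: use its centre point.
- ball3_center (a point): Centre of ball3.
- hammer: Bystander: hammer 280 mm long lying on the table beyond the rack; origin under it, handle towards its own -x.
- spray_can: Bystander: grey can 66 mm in diameter and 160 mm tall, standing on the table beyond the post, at the right; origin at the centre of its underside.
- wrench: Bystander: open wrench 200 mm long lying on the table at the far right; origin under it, along its own x.
Mind the look-alikes: they are no part of the job. What is shaped like the ball1 but turquoise is not meant.

How it is judged (in metres and radians):
On the way, in this order (a step that is already met when the one before it is completed fails the run):
1. each of the four wells holds one ball, at rest and let go, with the index pin still home (((horizontal distance between ball0_center and carrier_hole0 below 0.005 m and z of ball0_center in the frame of carrier_hole0 between 0.0045 and 0.0095 m) or (horizontal distance between ball1_center and carrier_hole0 below 0.005 m and z of ball1_center in the frame of carrier_hole0 between 0.0045 and 0.0095 m) or (horizontal distance between ball2_center and carrier_hole0 below 0.005 m and z of ball2_center in the frame of carrier_hole0 between 0.0045 and 0.0095 m) or (horizontal distance between ball3_center and carrier_hole0 below 0.005 m and z of ball3_center in the frame of carrier_hole0 between 0.0045 and 0.0095 m)) and ((horizontal distance between ball0_center and carrier_hole1 below 0.005 m and z of ball0_center in the frame of carrier_hole1 between 0.0045 and 0.0095 m) or (horizontal distance between ball1_center and carrier_hole1 below 0.005 m and z of ball1_center in the frame of carrier_hole1 between 0.0045 and 0.0095 m) or (horizontal distance between ball2_center and carrier_hole1 below 0.005 m and z of ball2_center in the frame of carrier_hole1 between 0.0045 and 0.0095 m) or (horizontal distance between ball3_center and carrier_hole1 below 0.005 m and z of ball3_center in the frame of carrier_hole1 between 0.0045 and 0.0095 m)) and ((horizontal distance between ball0_center and carrier_hole2 below 0.005 m and z of ball0_center in the frame of carrier_hole2 between 0.0045 and 0.0095 m) or (horizontal distance between ball1_center and carrier_hole2 below 0.005 m and z of ball1_center in the frame of carrier_hole2 between 0.0045 and 0.0095 m) or (horizontal distance between ball2_center and carrier_hole2 below 0.005 m and z of ball2_center in the frame of carrier_hole2 between 0.0045 and 0.0095 m) or (horizontal distance between ball3_center and carrier_hole2 below 0.005 m and z of ball3_center in the frame of carrier_hole2 between 0.0045 and 0.0095 m)) and ((horizontal distance between ball0_center and carrier_hole3 below 0.005 m and z of ball0_center in the frame of carrier_hole3 between 0.0045 and 0.0095 m) or (horizontal distance between ball1_center and carrier_hole3 below 0.005 m and z of ball1_center in the frame of carrier_hole3 between 0.0045 and 0.0095 m) or (horizontal distance between ball2_center and carrier_hole3 below 0.005 m and z of ball2_center in the frame of carrier_hole3 between 0.0045 and 0.0095 m) or (horizontal distance between ball3_center and carrier_hole3 below 0.005 m and z of ball3_center in the frame of carrier_hole3 between 0.0045 and 0.0095 m)) and linear speed of each of ball0, ball1, ball2, ball3 below 0.05 m/s and contact force between the fingers and ball0 below 0.1 N and contact force between the fingers and ball1 below 0.1 N and contact force between the fingers and ball2 below 0.1 N and contact force between the fingers and ball3 below 0.1 N and value of joint plunger below 0.004 m), for 0.2 s.
2. the pin is pulled fully up by its knob (value of joint plunger above 0.0185 m and contact force between the fingers and pull_knob above 3 N), for 0.2 s.
At the end, for the whole second after the job is handed in: Each of the four wells holds one ball resting on its floor (centre within 5 mm of the well's axis, 4.5 to 9.5 mm above the well's mouth), balls at rest and not touched by the fingers; the pin is held at least 18.5 mm up of its 22 mm by the fingers on its knob (more than 3 N) (all of step 2 and ((horizontal distance between ball0_center and carrier_hole0 below 0.005 m and z of ball0_center in the frame of carrier_hole0 between 0.0045 and 0.0095 m) or (horizontal distance between ball1_center and carrier_hole0 below 0.005 m and z of ball1_center in the frame of carrier_hole0 between 0.0045 and 0.0095 m) or (horizontal distance between ball2_center and carrier_hole0 below 0.005 m and z of ball2_center in the frame of carrier_hole0 between 0.0045 and 0.0095 m) or (horizontal distance between ball3_center and carrier_hole0 below 0.005 m and z of ball3_center in the frame of carrier_hole0 between 0.0045 and 0.0095 m)) and ((horizontal distance between ball0_center and carrier_hole1 below 0.005 m and z of ball0_center in the frame of carrier_hole1 between 0.0045 and 0.0095 m) or (horizontal distance between ball1_center and carrier_hole1 below 0.005 m and z of ball1_center in the frame of carrier_hole1 between 0.0045 and 0.0095 m) or (horizontal distance between ball2_center and carrier_hole1 below 0.005 m and z of ball2_center in the frame of carrier_hole1 between 0.0045 and 0.0095 m) or (horizontal distance between ball3_center and carrier_hole1 below 0.005 m and z of ball3_center in the frame of carrier_hole1 between 0.0045 and 0.0095 m)) and ((horizontal distance between ball0_center and carrier_hole2 below 0.005 m and z of ball0_center in the frame of carrier_hole2 between 0.0045 and 0.0095 m) or (horizontal distance between ball1_center and carrier_hole2 below 0.005 m and z of ball1_center in the frame of carrier_hole2 between 0.0045 and 0.0095 m) or (horizontal distance between ball2_center and carrier_hole2 below 0.005 m and z of ball2_center in the frame of carrier_hole2 between 0.0045 and 0.0095 m) or (horizontal distance between ball3_center and carrier_hole2 below 0.005 m and z of ball3_center in the frame of carrier_hole2 between 0.0045 and 0.0095 m)) and ((horizontal distance between ball0_center and carrier_hole3 below 0.005 m and z of ball0_center in the frame of carrier_hole3 between 0.0045 and 0.0095 m) or (horizontal distance between ball1_center and carrier_hole3 below 0.005 m and z of ball1_center in the frame of carrier_hole3 between 0.0045 and 0.0095 m) or (horizontal distance between ball2_center and carrier_hole3 below 0.005 m and z of ball2_center in the frame of carrier_hole3 between 0.0045 and 0.0095 m) or (horizontal distance between ball3_center and carrier_hole3 below 0.005 m and z of ball3_center in the frame of carrier_hole3 between 0.0045 and 0.0095 m)) and linear speed of each of ball0, ball1, ball2, ball3 below 0.05 m/s and contact force between the fingers and ball0 below 0.1 N and contact force between the fingers and ball1 below 0.1 N and contact force between the fingers and ball2 below 0.1 N and contact force between the fingers and ball3 below 0.1 N); the arm keeps its last pose, push and grip.
It fails at once if the hammer is pushed more than 30 mm (distance of hammer from where it was at the start of the episode above 0.03 m).
It fails at once if the spray can is pushed more than 30 mm (distance of spray_can from where it was at the start of the episode above 0.03 m).
It fails at once if the wrench is pushed more than 30 mm (distance of wrench from where it was at the start of the episode above 0.03 m).
It also fails if it takes over 51 s, if anything falls off the work surface, if the arm or the gripper's body presses on something with over 40 N, if the wrist force passes 120 N, or if a joint passes its speed limit or range.

## Working session

There is one attempt and no reset: what is moved stays moved. The work goes in short steps, Python scripts to look and compute and a shell command to move; the robot and the scene stay as the last step left them, time stands still between calls to the robot, and variables do not carry over. Pictures are saved under pics/ and viewed, at most 10 in all, crops included, and the job is handed in when it is done.

```bash
mkdir -p pics; cat > h.py <<'E'
import numpy as np, cv2
from bench import env
def world(c):
    d=c["depth"]; v,u=np.mgrid[0:480,0:640]
    P=np.stack([(u-c["cx"])/c["fx"]*d,(v-c["cy"])/c["fy"]*d,d],-1)
    E=np.array(c["extrinsics"]); 
    return (P-E[:3,3])@E[:3,:3]
def save(n,f): cv2.imwrite("pics/"+n,cv2.cvtColor(f,cv2.COLOR_RGB2BGR))
E
python3 - <<'E'
from h import *
import pickle
o=env.get_obs(); print({k:np.round(v,3).tolist() for k,v in o.items()})
D={}
for n in("top","side"):
    c=env.read_camera(n); D[n]=c; save(n+"0.png",c["frame"])
    E=np.array(c["extrinsics"]); print(n,c["fx"],np.round(-E[:3,:3].T@E[:3,3]),np.round(E[:3,:3],2).tolist())
pickle.dump(D,open("c0.pkl","wb"))
E
```

```text
{'clock': 0.0, 'joints': [-1.175, 0.092, 1.232, -0.0, 1.82, -0.057], 'qd': [-0.001, -0.002, -0.0, 0.002, -0.001, -0.0], 'joint_torque': [0.0, -45.874, -41.802, -0.0, 0.012, -0.0], 'position': [262.367, -539.312, 249.148], 'tool_rot': [-3.06, -0.705, 0.001], 'contact_force': [0.404, 0.356, 0.043], 'moment': [-0.009, 0.062, -0.01], 'grasp_force': 0.0, 'finger_gap': 85.505}
top 511.86341733498455 [ 409.  -74. 1159.] [[0.01, -1.0, 0.02], [-0.99, -0.01, -0.12], [0.12, -0.02, -0.99]]
side 613.7389731209341 [ 16. 905. 868.] [[-0.88, -0.47, -0.0], [-0.27, 0.5, -0.82], [0.38, -0.73, -0.57]]
```

View pics/top0.png

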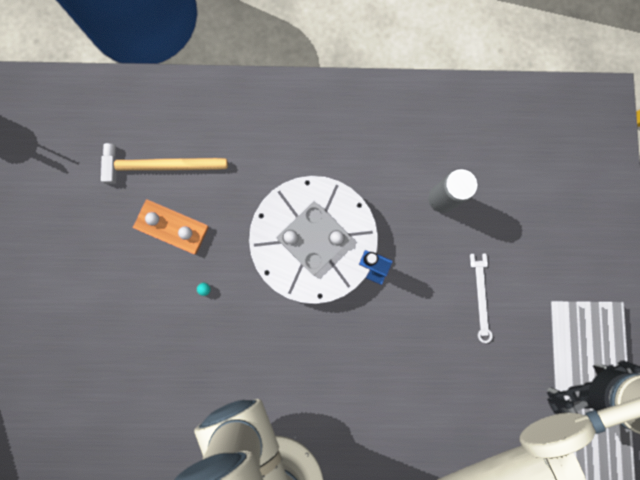

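View pics/side0.png

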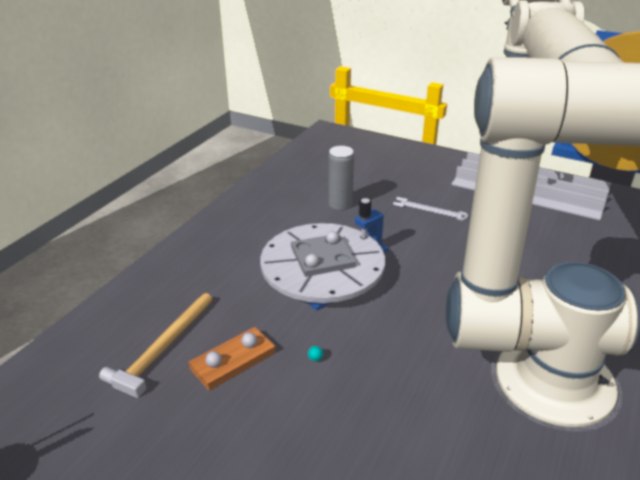

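The top view shows the rack balls at (152,218) and (185,233), and a turquoise look-alike at (204,289). The nest is centred near (316,239): its filled wells are at (290,237) and (336,238), and its empty wells at (316,214) and (314,261). The knob is at (371,258). The two grey steel balls on the orange rack fit the description. The turquoise ball lies on the table, so it is not meant. Next I'll confirm this in a crop and measure.

```bash
cat >> h.py <<'E'
from scipy.optimize import least_squares
def ball(W,u,v,zmin,r=9,R=15):
    p=W[v-r:v+r+1,u-r:u+r+1].reshape(-1,3); p=p[(p[:,2]>zmin)&(p[:,2]<zmin+60)]
    m=np.median(p,0); 
    s=least_squares(lambda c:np.linalg.norm(p-c,axis=1)-R,m-[0,0,10],loss="soft_l1",f_scale=1.)
    return s.x,len(p),np.sqrt(np.mean(s.fun**2))
E
python3 - <<'E'
from h import *
import pickle
D=pickle.load(open("c0.pkl","rb")); c=D["top"]; W=world(c)
np.set_printoptions(precision=1,suppress=True)
for n,u,v,z in[("r1",152,218,25),("r2",185,233,25),("n1",290,237,70),("n2",336,238,70)]: print(n,*ball(W,u,v,z))
print("table",np.median(W[350:400,350:400,2]))
sub=W[130:350,200:420]; z=sub[...,2]
pl=sub[(z>46)&(z<54)&(W[130:350,200:420,0]>0)]
print("plate z",np.median(pl[:,2]),"c",cv2.minEnclosingCircle(pl[:,:2].astype(np.float32)))
ne=sub[(z>62)&(z<69)]; ne=ne[np.linalg.norm(ne[:,:2]-np.median(ne[:,:2],0),axis=1)<90]
print("nest",cv2.minAreaRect(ne[:,:2].astype(np.float32)),np.median(ne[:,2]),len(ne))
kn=sub[(z>140)&(z<160)]; print("knob",cv2.minEnclosingCircle(kn[:,:2].astype(np.float32)),np.median(kn,0),len(kn))
for (u,v) in[(316,214),(314,261)]:
    p=W[v-12:v+13,u-12:u+13].reshape(-1,3); p=p[(p[:,2]<62)&(p[:,2]>53)]; print("well",p.mean(0),len(p),cv2.minEnclosingCircle(p[:,:2].astype(np.float32)))
ro=W[195:260,125:215].reshape(-1,3); ro=ro[(ro[:,2]>15)&(ro[:,2]<24)]; print("rack",cv2.minAreaRect(ro[:,:2].astype(np.float32)))
f=c["frame"]; save("crop.png",np.hstack([cv2.resize(f[180:310,125:225],(400,520),interpolation=3),cv2.resize(f[190:290,280:400-20],(400,400),interpolation=3)if 0 else cv2.resize(f[180:310,290:390],(400,520),interpolation=3)]))
E
```

```text
r1 [574.4 277.   31.2] 155 2.020137862331631
r2 [543.4 203.1  31.4] 151 1.4912228776680927
n1 [532.  -30.4  72.7] 152 1.3832414727600628
n2 [ 532.1 -129.3   72.5] 155 1.4139897733488227
table -0.17060847090989542
plate z 49.93839521680551 c ((523.1915283203125, -90.91366577148438), 152.82913208007812)
nest ((531.7025756835938, -79.6219482421875), (115.96696472167969, 115.60771179199219), 44.86226272583008) 65.77686858120026 1972
knob ((482.4496154785156, -194.65623474121094), 13.86312484741211) [ 482.5 -194.1  150.1] 154
well [582.7 -80.6  57.8] 193 ((583.103515625, -83.41722106933594), 33.92163848876953)
well [481.9 -79.4  57.8] 198 ((481.9075622558594, -82.90045166015625), 31.107545852661133)
rack ((559.0927734375, 240.3223419189453), (152.4434814453125, 70.14002990722656), 67.32755279541016)
```

View pics/crop.png

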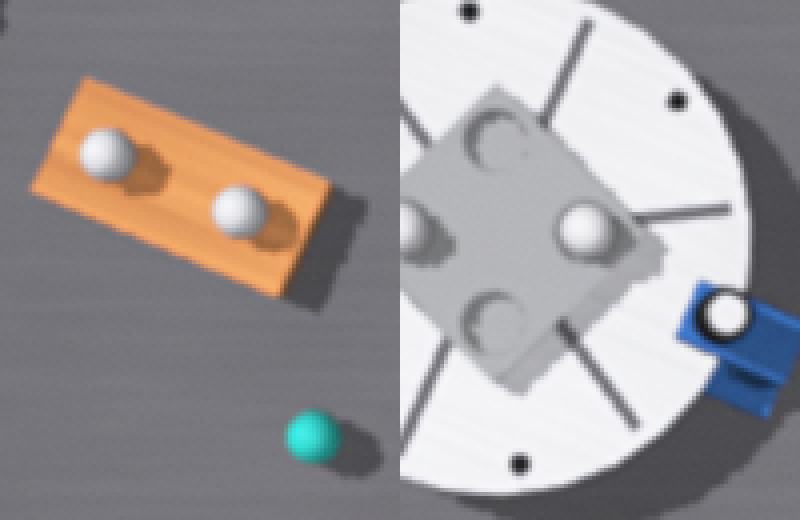

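The crop confirms it: two grey balls on the orange rack, a turquoise one apart on the table, two empty wells (upper and lower), and the white-topped knob on the blue arm. First I'll turn the tool square to the world, so tool x = +x, tool y = −y and tool z = down.

```bash
python3 -m jog '[{"gripper":0.2,"delta_pos":[0,0,0],"yaw":0.113},{"gripper":0.2,"delta_pos":[0,0,0],"yaw":0.113},{"gripper":0.2,"delta_pos":[0,0,0],"yaw":0.113},{"gripper":0.2,"delta_pos":[0,0,0],"yaw":0.113},{"gripper":0.2,"delta_pos":[0,0,0],"yaw":0},{"gripper":0.2,"delta_pos":[0.015,-0.035,0],"yaw":0},{"gripper":0.2,"delta_pos":[0.015,-0.035,0],"yaw":0},{"gripper":0.2,"delta_pos":[0.015,-0.035,0],"yaw":0}]'; python3 - <<'E'
from bench import env
from scipy.spatial.transform import Rotation as R
print(R.from_rotvec(env.get_obs()["tool_rot"]).as_matrix().round(3))
E
```

```text
clock: 0.77
position: [307.4, -433.5, 249.3]
tool_rot: [-3.14, -0.005, 0.001]
contact_force: [0.1, -0.2, 1.0]
finger_gap: 51.0
grasp_force: 0.0
[[ 1.     0.003 -0.001]
 [ 0.003 -1.     0.002]
 [-0.001 -0.002 -1.   ]]
```

```bash
python3 -m jog '[{"gripper":0.2,"delta_pos":[0.015,-0.038,0],"yaw":0},{"gripper":0.2,"delta_pos":[0.015,-0.038,0],"yaw":0},{"gripper":0.2,"delta_pos":[0.015,-0.038,0],"yaw":0},{"gripper":0.2,"delta_pos":[0.015,-0.038,0],"yaw":0},{"gripper":0.2,"delta_pos":[0.015,-0.038,0],"yaw":0},{"gripper":0.2,"delta_pos":[0.015,-0.038,0],"yaw":0},{"gripper":0.2,"delta_pos":[0.015,-0.038,0],"yaw":0},{"gripper":0.2,"delta_pos":[0.015,-0.038,0],"yaw":0}]'; python3 -m jog '[{"gripper":0.2,"delta_pos":[0.015,-0.038,0],"yaw":0},{"gripper":0.2,"delta_pos":[0.015,-0.038,0],"yaw":0},{"gripper":0.2,"delta_pos":[0.015,-0.038,0],"yaw":0},{"gripper":0.2,"delta_pos":[0.015,-0.038,0],"yaw":0},{"gripper":0.2,"delta_pos":[0.015,-0.038,0],"yaw":0},{"gripper":0.2,"delta_pos":[0.015,-0.038,0],"yaw":0},{"gripper":0.2,"delta_pos":[0.015,-0.038,0],"yaw":0},{"gripper":0.2,"delta_pos":[0.015,-0.038,0],"yaw":0}]'
```

```text
clock: 1.43
position: [427.3, -128.5, 250.3]
tool_rot: [3.141, 0.007, 0.0]
contact_force: [1.1, -0.5, -0.0]
finger_gap: 51.3
grasp_force: 0.0
clock: 2.1
position: [547.2, 175.8, 250.0]
tool_rot: [3.141, 0.008, -0.0]
contact_force: [1.4, -0.8, 0.0]
finger_gap: 51.4
grasp_force: 0.0
```

```bash
python3 -m jog '[{"gripper":0.2,"delta_pos":[-0.004,-0.027,0.02],"yaw":0},{"gripper":0.2,"delta_pos":[0,0,0.035],"yaw":0},{"gripper":0.2,"delta_pos":[0,0,0.035],"yaw":0},{"gripper":0.2,"delta_pos":[0,0,0.03],"yaw":0},{"gripper":0.2,"delta_pos":[0,0,0],"yaw":0},{"gripper":0.2,"delta_pos":[0,0,0],"yaw":0}]'; python3 - <<'E'
from h import *
np.set_printoptions(precision=1,suppress=True)
c=env.read_camera("wrist"); W=world(c); save("w1.png",c["frame"])
E=np.array(c["extrinsics"])
for p in([543.4,203.1,31.3],[574.4,277,31.3]):
    q=E[:3,:3]@p+E[:3,3]; print("px",c["fx"]*q[0]/q[2]+c["cx"],c["fy"]*q[1]/q[2]+c["cy"],q[2])
m=(W[...,2]>26)&(W[...,2]<50)&(c["depth"]>0)&(abs(W[...,0]-560)<60)&(abs(W[...,1]-240)<80)
n,l,s,ce=cv2.connectedComponentsWithStats(m.astype(np.uint8))
for i in range(1,n):
    if s[i,4]>100:
        p=W[l==i]; r=least_squares(lambda x:np.linalg.norm(p-x,axis=1)-15,p.mean(0)-[0,0,8],loss="soft_l1"); print(s[i],ce[i],r.x,np.sqrt(np.mean(r.fun**2)))
print(env.get_obs()["position"])
E
```

```text
clock: 2.6
position: [541.7, 200.3, 128.4]
tool_rot: [3.14, 0.005, -0.007]
contact_force: [-0.2, -0.3, 0.4]
finger_gap: 51.2
grasp_force: 0.0
px 315.9504831969904 245.27576591998476 232.56988040242464
px 204.2107146431174 200.42140569037377 223.49143476934964
[ 180  178   48   45 1711] [203.7 200. ] [574.7 276.8  31.8] 0.5026056333096813
[ 295  223   44   44 1482] [316.1 244.9] [543.9 202.9  31.7] 0.4595684411640858
[543.1 200.6 131.3]
```

View pics/w1.png

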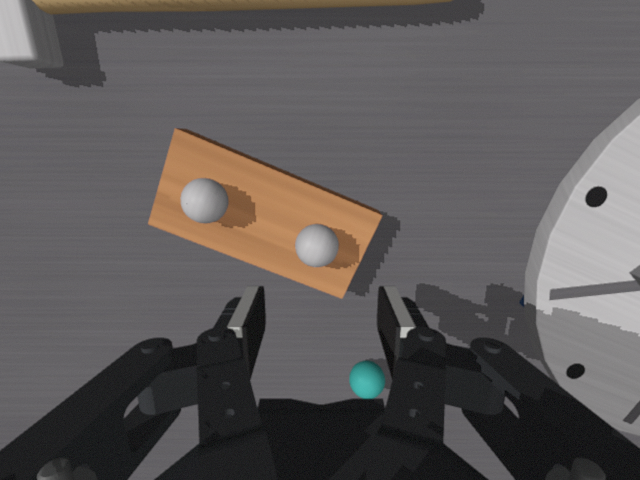

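The wrist view shows the balls at (204,200) and (316,245) on the rack, the turquoise one at (367,380), and the fingers open to about 51 mm. Its measurements agree with the top camera to within 1 mm. I'm going down on the near ball.

```bash
python3 -m jog '[{"gripper":0.2,"delta_pos":[0.0005,-0.0025,0.03],"yaw":0},{"gripper":0.2,"delta_pos":[0,0,0.025],"yaw":0},{"gripper":0.2,"delta_pos":[0,0,0.02],"yaw":0},{"gripper":0.2,"delta_pos":[0,0,0.012],"yaw":0},{"gripper":0.2,"delta_pos":[0,0,0],"yaw":0},{"gripper":0.2,"delta_pos":[0,0,0],"yaw":0}]'; python3 -m jog '[{"gripper":0.2,"delta_pos":[0,0,0],"yaw":0}]'
```

```text
clock: 3.15
position: [544.4, 203.3, 45.3]
tool_rot: [-3.141, -0.002, -0.003]
contact_force: [0.1, -0.8, 0.0]
finger_gap: 51.0
grasp_force: 0.0
clock: 3.23
position: [544.9, 203.5, 46.2]
tool_rot: [-3.14, -0.001, -0.006]
contact_force: [-0.2, 0.1, 0.2]
finger_gap: 51.6
grasp_force: 0.0
```

```bash
python3 -m jog '[{"gripper":0.2,"delta_pos":[-0.0007,0,0.004],"yaw":0},{"gripper":0.2,"delta_pos":[0,0,0],"yaw":0},{"gripper":-1,"delta_pos":[0,0,0],"yaw":0},{"gripper":-1,"delta_pos":[0,0,0],"yaw":0},{"gripper":-1,"delta_pos":[0,0,0],"yaw":0},{"gripper":-1,"delta_pos":[0,0,0],"yaw":0},{"gripper":-1,"delta_pos":[0,0,0],"yaw":0},{"gripper":-1,"delta_pos":[0,0,0],"yaw":0}]'; python3 -m jog '[{"gripper":-1,"delta_pos":[0,0,0],"yaw":0}]'
```

```text
clock: 3.9
position: [543.0, 203.3, 39.9]
tool_rot: [-3.141, -0.001, -0.001]
contact_force: [-0.5, -0.4, 4.1]
finger_gap: 26.7
grasp_force: 58.9
clock: 3.98
position: [543.0, 203.3, 39.8]
tool_rot: [-3.141, -0.001, -0.001]
contact_force: [-2.2, -0.2, 5.0]
finger_gap: 26.8
grasp_force: 59.0
```

```bash
python3 -m jog '[{"gripper":-1,"delta_pos":[0,0,-0.005],"yaw":0},{"gripper":-1,"delta_pos":[0,0,-0.015],"yaw":0},{"gripper":-1,"delta_pos":[0,0,-0.03],"yaw":0},{"gripper":-1,"delta_pos":[0,0,-0.03],"yaw":0},{"gripper":-1,"delta_pos":[0,0,-0.02],"yaw":0},{"gripper":-1,"delta_pos":[0,0,0],"yaw":0},{"gripper":-1,"delta_pos":[0,0,0],"yaw":0}]'; python3 - <<'E'
from h import *
np.set_printoptions(precision=1,suppress=True)
c=env.read_camera("wrist"); W=world(c); save("w2.png",c["frame"])
o=env.get_obs(); t=o["position"]; print(t,o["finger_gap"],o["grasp_force"])
E=np.array(c["extrinsics"])
q=E[:3,:3]@(t-[0,0,8])+E[:3,3]; print("px",c["fx"]*q[0]/q[2]+c["cx"],c["fy"]*q[1]/q[2]+c["cy"],q[2])
E
```

```text
clock: 4.57
position: [543.2, 203.3, 140.3]
tool_rot: [-3.141, -0.001, -0.003]
contact_force: [0.1, -1.5, -1.1]
finger_gap: 27.0
grasp_force: 59.1
[542.4 203.1 138.3] 26.749171445341176 59.09181296825409
px 320.1918650941171 311.20047032714024 149.9011456128203
```

View pics/w2.png

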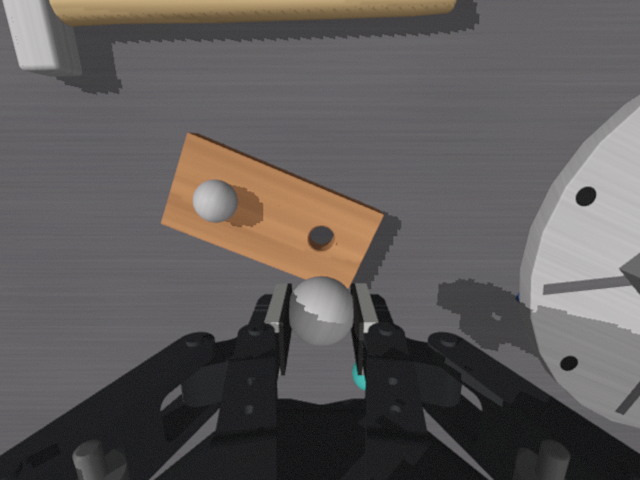

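The wrist view shows the ball held between the pads at about (322,311), its rack hole empty at (321,238), and the other ball at (215,200). I'm carrying it to the far well at (581.4, −79.8).

```bash
python3 -m jog '[{"gripper":-1,"delta_pos":[0.002,0.015,0],"yaw":0},{"gripper":-1,"delta_pos":[0.004,0.028,0],"yaw":0},{"gripper":-1,"delta_pos":[0.004,0.028,0],"yaw":0},{"gripper":-1,"delta_pos":[0.004,0.028,0],"yaw":0},{"gripper":-1,"delta_pos":[0.004,0.028,0],"yaw":0},{"gripper":-1,"delta_pos":[0.004,0.028,0],"yaw":0},{"gripper":-1,"delta_pos":[0.004,0.028,0],"yaw":0},{"gripper":-1,"delta_pos":[0.004,0.028,0],"yaw":0}]'; python3 -m jog '[{"gripper":-1,"delta_pos":[0.004,0.028,0],"yaw":0},{"gripper":-1,"delta_pos":[0.004,0.028,0],"yaw":0},{"gripper":-1,"delta_pos":[0.0005,0.016,0],"yaw":0},{"gripper":-1,"delta_pos":[0,0,0],"yaw":0},{"gripper":-1,"delta_pos":[0,0,0],"yaw":0},{"gripper":-1,"delta_pos":[0,0,0],"yaw":0}]'; python3 - <<'E'
from h import *
np.set_printoptions(precision=1,suppress=True)
c=env.read_camera("wrist"); W=world(c); o=env.get_obs(); t=o["position"]
d=np.linalg.norm(W-(t-[0,0,8]),axis=-1)
m=(d<19)&(abs(W[...,1]-t[1])<10)&(c["depth"]>0); p=W[m]
r=least_squares(lambda x:np.linalg.norm(p-x,axis=1)-15,t-[0,0,8],loss="soft_l1"); print("ball",r.x,r.x-t,len(p),np.sqrt(np.mean(r.fun**2)),t,o["finger_gap"])
c2=env.read_camera("top");W2=world(c2)
for n,P in(("wrist",W),("top",W2)):
    for x,y in((581.4,-79.8),(482.4,-79.8)):
        q=P[(abs(P[...,2]-58)<2)&(np.hypot(P[...,0]-x,P[...,1]-y)<22)]; print(n,"floor",len(q),q[:,:2].mean(0) if len(q) else 0,q[:,:2].min(0)if len(q) else 0,q[:,:2].max(0)if len(q) else 0)
E
```

```text
clock: 5.28
position: [571.7, -9.1, 136.2]
tool_rot: [-3.141, -0.001, 0.007]
contact_force: [-0.2, 0.0, -0.9]
finger_gap: 26.7
grasp_force: 59.1
clock: 5.78
position: [580.7, -79.0, 137.4]
tool_rot: [-3.14, -0.002, 0.004]
contact_force: [0.8, 1.5, -0.1]
finger_gap: 27.2
grasp_force: 59.2
ball [581.5 -79.4 129. ] [ 0.6 -0.7 -9. ] 3069 0.47815952800629125 [580.9 -78.7 138. ] 26.535004082030515
wrist floor 1718 [581.4 -80.3] [566.7 -96.7] [596.2 -63.6]
wrist floor 1071 [480.1 -80.1] [466.8 -96.3] [493.9 -63.7]
top floor 20 [569.8 -79.4] [566.1 -92.1] [573.2 -68.1]
top floor 111 [482.4 -80. ] [466.6 -95. ] [499.  -64.8]
```

```bash
python3 -m jog '[{"gripper":-1,"delta_pos":[0,0.0006,0.015],"yaw":0},{"gripper":-1,"delta_pos":[0,0,0.015],"yaw":0},{"gripper":-1,"delta_pos":[0,0,0.01],"yaw":0},{"gripper":-1,"delta_pos":[0,0,0.006],"yaw":0},{"gripper":-1,"delta_pos":[0,0,0.003],"yaw":0},{"gripper":-1,"delta_pos":[0,0,0],"yaw":0},{"gripper":-1,"delta_pos":[0,0,0],"yaw":0},{"gripper":-1,"delta_pos":[0,0,0],"yaw":0}]'; python3 - <<'E'
from bench import env
import numpy as np
o=env.get_obs(); print(o["position"],o["contact_force"])
E
```

```text
clock: 6.55
position: [581.9, -80.4, 91.3]
tool_rot: [3.141, 0.001, 0.002]
contact_force: [0.1, 0.4, -0.7]
finger_gap: 27.1
grasp_force: 59.2
[581.89912434 -80.42739795  91.28483855] [ 0.11616056  0.37666834 -0.74414647]
```

```bash
python3 -m jog '[{"gripper":-1,"delta_pos":[0,0,0.003],"yaw":0},{"gripper":-1,"delta_pos":[0,0,0],"yaw":0},{"gripper":-1,"delta_pos":[0,0,0],"yaw":0}]';  python3 -m jog '[{"gripper":-1,"delta_pos":[0,0,0],"yaw":0}]'
```

```text
clock: 6.8
position: [581.4, -80.4, 87.3]
tool_rot: [3.142, 0.001, 0.0]
contact_force: [0.2, -0.3, -0.9]
finger_gap: 26.7
grasp_force: 59.2
clock: 6.88
position: [581.5, -80.4, 87.4]
tool_rot: [-3.142, -0.001, -0.0]
contact_force: [-0.4, 0.1, -1.1]
finger_gap: 26.9
grasp_force: 59.2
```

```bash
python3 -m jog '[{"gripper":0.2,"delta_pos":[0,0,0],"yaw":0},{"gripper":0.2,"delta_pos":[0,0,0],"yaw":0},{"gripper":0.2,"delta_pos":[0,0,0],"yaw":0},{"gripper":0.2,"delta_pos":[0,0,0],"yaw":0},{"gripper":0.2,"delta_pos":[0,0,-0.015],"yaw":0},{"gripper":0.2,"delta_pos":[0,0,-0.025],"yaw":0},{"gripper":0.2,"delta_pos":[0,0,-0.025],"yaw":0},{"gripper":0.2,"delta_pos":[0,0,0],"yaw":0}]'; python3 - <<'E'
from h import *
np.set_printoptions(precision=1,suppress=True)
c=env.read_camera("wrist"); W=world(c); o=env.get_obs(); print(o["position"],o["finger_gap"])
for a in((581.4,-80,73),(532,-30.4,73),(532,-129,73)):
    p=W[(np.hypot(W[...,0]-a[0],W[...,1]-a[1])<13)&(W[...,2]>75)&(W[...,2]<100)]
    if len(p)>50:
        r=least_squares(lambda x:np.linalg.norm(p-x,axis=1)-15,a,loss="soft_l1"); print("ball",r.x,len(p),np.sqrt(np.mean(r.fun**2)))
    else: print("none",len(p))
E
```

```text
clock: 7.55
position: [583.6, -80.8, 158.8]
tool_rot: [3.14, 0.001, 0.014]
contact_force: [0.5, 0.7, 1.4]
finger_gap: 51.4
grasp_force: 0.0
[583.  -80.7 156.4] 51.102381143104
ball [582.4 -80.8  73.7] 1151 0.5063032127436302
none 15
ball [ 532.5 -130.3   74.5] 109 0.32728753560205254
```

```bash
python3 -m jog '[{"gripper":0.2,"delta_pos":[-0.001,-0.0355,0],"yaw":0},{"gripper":0.2,"delta_pos":[-0.001,-0.0355,0],"yaw":0},{"gripper":0.2,"delta_pos":[-0.001,-0.0355,0],"yaw":0},{"gripper":0.2,"delta_pos":[-0.001,-0.0355,0],"yaw":0},{"gripper":0.2,"delta_pos":[-0.001,-0.0355,0],"yaw":0},{"gripper":0.2,"delta_pos":[-0.001,-0.0355,0],"yaw":0},{"gripper":0.2,"delta_pos":[-0.001,-0.0355,0],"yaw":0},{"gripper":0.2,"delta_pos":[0,-0.0355,0],"yaw":0}]'; python3 -m jog '[{"gripper":0.2,"delta_pos":[0,-0.0355,0],"yaw":0},{"gripper":0.2,"delta_pos":[0,-0.0355,0],"yaw":0},{"gripper":0.2,"delta_pos":[0,0,0.03],"yaw":0},{"gripper":0.2,"delta_pos":[0,0,0.01],"yaw":0},{"gripper":0.2,"delta_pos":[0,0,0],"yaw":0},{"gripper":0.2,"delta_pos":[0,0,0],"yaw":0},{"gripper":0.2,"delta_pos":[0,0,0],"yaw":0}]'; python3 - <<'E'
from h import *
np.set_printoptions(precision=1,suppress=True)
c=env.read_camera("wrist"); W=world(c); o=env.get_obs(); print(o["position"],o["finger_gap"])
for a in((574.7,276.9,31),):
    p=W[(np.hypot(W[...,0]-a[0],W[...,1]-a[1])<20)&(W[...,2]>26)&(W[...,2]<60)]
    r=least_squares(lambda x:np.linalg.norm(p-x,axis=1)-15,a,loss="soft_l1"); print("ball",r.x,len(p),np.sqrt(np.mean(r.fun**2)))
E
```

```text
clock: 8.27
position: [573.4, 205.2, 151.1]
tool_rot: [3.141, 0.001, -0.002]
contact_force: [-0.1, 0.4, 0.8]
finger_gap: 51.3
grasp_force: 0.0
clock: 8.85
position: [574.6, 273.5, 113.0]
tool_rot: [3.141, -0.001, 0.001]
contact_force: [0.7, 0.3, 0.7]
finger_gap: 51.3
grasp_force: 0.0
[574.9 273.6 113.7] 51.29231074822925
ball [574.6 276.7  31.8] 1684 0.46880427184305795
```

Target TCP z is 41, so 72 mm down and 3 mm in +y.

```bash
python3 -m jog '[{"gripper":0.2,"delta_pos":[0,-0.003,0.025],"yaw":0},{"gripper":0.2,"delta_pos":[0,0,0.02],"yaw":0},{"gripper":0.2,"delta_pos":[0,0,0.015],"yaw":0},{"gripper":0.2,"delta_pos":[0,0,0.01],"yaw":0},{"gripper":0.2,"delta_pos":[0,0,0],"yaw":0},{"gripper":0.2,"delta_pos":[0,0,0],"yaw":0},{"gripper":0.2,"delta_pos":[0,0,0],"yaw":0}]'; python3 -m jog '[{"gripper":0.2,"delta_pos":[0,0,0],"yaw":0}]'
```

```text
clock: 9.48
position: [575.1, 277.7, 44.3]
tool_rot: [-3.141, -0.001, -0.004]
contact_force: [0.3, -0.1, 1.2]
finger_gap: 51.2
grasp_force: 0.0
clock: 9.57
position: [575.1, 277.9, 44.4]
tool_rot: [-3.14, -0.001, -0.005]
contact_force: [0.3, 0.6, 0.3]
finger_gap: 51.1
grasp_force: 0.0
```

```bash
python3 -m jog '[{"gripper":0.2,"delta_pos":[0,0.0008,0.0035],"yaw":0},{"gripper":0.2,"delta_pos":[0,0,0],"yaw":0},{"gripper":-1,"delta_pos":[0,0,0],"yaw":0},{"gripper":-1,"delta_pos":[0,0,0],"yaw":0},{"gripper":-1,"delta_pos":[0,0,0],"yaw":0},{"gripper":-1,"delta_pos":[0,0,0],"yaw":0},{"gripper":-1,"delta_pos":[0,0,0],"yaw":0},{"gripper":-1,"delta_pos":[0,0,0],"yaw":0}]'; python3 -m jog '[{"gripper":-1,"delta_pos":[0,0,0],"yaw":0},{"gripper":-1,"delta_pos":[0,0,-0.005],"yaw":0},{"gripper":-1,"delta_pos":[0,0,-0.015],"yaw":0},{"gripper":-1,"delta_pos":[0,0,-0.03],"yaw":0},{"gripper":-1,"delta_pos":[0,0,-0.03],"yaw":0},{"gripper":-1,"delta_pos":[0,0,-0.02],"yaw":0},{"gripper":-1,"delta_pos":[0,0,0],"yaw":0},{"gripper":-1,"delta_pos":[0,0,0],"yaw":0}]'
```

```text
clock: 10.23
position: [574.2, 276.9, 39.1]
tool_rot: [-3.141, -0.001, -0.0]
contact_force: [-0.6, 0.5, 2.8]
finger_gap: 26.8
grasp_force: 58.9
clock: 10.9
position: [574.9, 277.0, 140.5]
tool_rot: [-3.14, -0.001, -0.005]
contact_force: [0.8, -0.6, -2.2]
finger_gap: 26.6
grasp_force: 59.1
```

```bash
python3 -m jog '[{"gripper":-1,"delta_pos":[-0.004,0.015,0],"yaw":0},{"gripper":-1,"delta_pos":[-0.008,0.030,0],"yaw":0},{"gripper":-1,"delta_pos":[-0.008,0.030,0],"yaw":0},{"gripper":-1,"delta_pos":[-0.008,0.030,0],"yaw":0},{"gripper":-1,"delta_pos":[-0.008,0.030,0],"yaw":0},{"gripper":-1,"delta_pos":[-0.008,0.030,0],"yaw":0},{"gripper":-1,"delta_pos":[-0.008,0.030,0],"yaw":0},{"gripper":-1,"delta_pos":[-0.008,0.030,0],"yaw":0}]'; python3 -m jog '[{"gripper":-1,"delta_pos":[-0.008,0.030,0],"yaw":0},{"gripper":-1,"delta_pos":[-0.008,0.030,0],"yaw":0},{"gripper":-1,"delta_pos":[-0.008,0.030,0],"yaw":0},{"gripper":-1,"delta_pos":[-0.006,0.030,0],"yaw":0},{"gripper":-1,"delta_pos":[-0.002,0.012,0],"yaw":0},{"gripper":-1,"delta_pos":[0,0,0],"yaw":0},{"gripper":-1,"delta_pos":[0,0,0],"yaw":0},{"gripper":-1,"delta_pos":[0,0,0],"yaw":0}]'; cat > b.py <<'E'
from h import *
np.set_printoptions(precision=1,suppress=True)
c=env.read_camera("wrist"); W=world(c); o=env.get_obs(); t=o["position"]
d=np.linalg.norm(W-(t-[0,0,8]),axis=-1)
m=(d<19)&(abs(W[...,1]-t[1])<10)&(c["depth"]>0); p=W[m]
r=least_squares(lambda x:np.linalg.norm(p-x,axis=1)-15,t-[0,0,8],loss="soft_l1"); print("ball",r.x,r.x-t,len(p),np.sqrt(np.mean(r.fun**2)),t,o["finger_gap"])
for x,y in((482.4,-80),):
        q=W[(abs(W[...,2]-58)<2)&(np.hypot(W[...,0]-x,W[...,1]-y)<22)]; print("floor",len(q),q[:,:2].mean(0) if len(q) else 0,q[:,:2].min(0)if len(q) else 0,q[:,:2].max(0)if len(q) else 0)
E
python3 b.py
```

```text
clock: 11.57
position: [512.7, 50.4, 136.3]
tool_rot: [3.141, 0.001, -0.006]
contact_force: [0.3, -0.6, -0.3]
finger_gap: 27.0
grasp_force: 59.2
clock: 12.23
position: [482.3, -79.3, 137.8]
tool_rot: [-3.141, -0.002, 0.002]
contact_force: [-0.7, -0.2, -1.0]
finger_gap: 26.6
grasp_force: 59.2
ball [482.7 -79.7 130.3] [ 0.2 -0.6 -7.7] 3101 0.48916762258505503 [482.5 -79.1 138.1] 26.791894586285455
floor 1741 [482.3 -80.1] [467.7 -96.5] [497.1 -63.8]
```

```bash
python3 -m jog '[{"gripper":-1,"delta_pos":[0,0.0005,0.015],"yaw":0},{"gripper":-1,"delta_pos":[0,0,0.015],"yaw":0},{"gripper":-1,"delta_pos":[0,0,0.01],"yaw":0},{"gripper":-1,"delta_pos":[0,0,0.006],"yaw":0},{"gripper":-1,"delta_pos":[0,0,0.005],"yaw":0},{"gripper":-1,"delta_pos":[0,0,0],"yaw":0},{"gripper":-1,"delta_pos":[0,0,0],"yaw":0},{"gripper":-1,"delta_pos":[0,0,0],"yaw":0}]'; python3 -m jog '[{"gripper":-1,"delta_pos":[0,0,0],"yaw":0}]'
```

```text
clock: 12.95
position: [482.9, -80.8, 88.6]
tool_rot: [3.141, 0.001, 0.002]
contact_force: [0.3, -0.1, -0.7]
finger_gap: 26.8
grasp_force: 59.2
clock: 13.03
position: [482.9, -80.9, 88.7]
tool_rot: [3.141, 0.001, 0.002]
contact_force: [0.5, 0.3, -0.3]
finger_gap: 26.6
grasp_force: 59.2
```

```bash
python3 -m jog '[{"gripper":-1,"delta_pos":[0,-0.0004,0.0015],"yaw":0},{"gripper":-1,"delta_pos":[0,0,0],"yaw":0},{"gripper":0.2,"delta_pos":[0,0,0],"yaw":0},{"gripper":0.2,"delta_pos":[0,0,0],"yaw":0},{"gripper":0.2,"delta_pos":[0,0,0],"yaw":0},{"gripper":0.2,"delta_pos":[0,0,0],"yaw":0},{"gripper":0.2,"delta_pos":[0,0,-0.015],"yaw":0},{"gripper":0.2,"delta_pos":[0,0,-0.025],"yaw":0}]'; python3 -m jog '[{"gripper":0.2,"delta_pos":[0,0,-0.03],"yaw":0},{"gripper":0.2,"delta_pos":[0,0,-0.035],"yaw":0},{"gripper":0.2,"delta_pos":[0,0,0],"yaw":0},{"gripper":0.2,"delta_pos":[0,0,0],"yaw":0}]';  python3 - <<'E'
from h import *
np.set_printoptions(precision=1,suppress=True)
o=env.get_obs(); print(o["position"],o["finger_gap"])
for n in("wrist","top"):
  c=env.read_camera(n); W=world(c)
  for a in((482.4,-80,73),(581.4,-80,73),(532,-30.4,73),(532,-129,73)):
    p=W[(np.hypot(W[...,0]-a[0],W[...,1]-a[1])<13)&(W[...,2]>75)&(W[...,2]<100)]
    if len(p)>50:
        r=least_squares(lambda x:np.linalg.norm(p-x,axis=1)-15,a,loss="soft_l1"); print(n,"ball",r.x,len(p),np.sqrt(np.mean(r.fun**2)))
    else: print("none",len(p))
  k=W[(abs(W[...,0]-482)<25)&(abs(W[...,1]+194)<25)&(abs(W[...,2]-150)<4)]
  if len(k)>30: print("knob",cv2.minEnclosingCircle(k[:,:2].astype(np.float32)),k.mean(0),len(k))
  save(n+"5.png",c["frame"])
E
```

```text
clock: 13.7
position: [480.7, -80.0, 123.5]
tool_rot: [-3.14, -0.001, 0.01]
contact_force: [-0.3, -0.7, -0.5]
finger_gap: 50.9
grasp_force: 0.0
clock: 14.03
position: [483.6, -80.7, 194.4]
tool_rot: [3.14, 0.001, 0.009]
contact_force: [0.8, -0.5, -0.9]
finger_gap: 51.2
grasp_force: 0.0
[483.6 -80.7 194.4] 51.16421705988732
wrist ball [483.  -80.6  73.7] 896 0.5316371915584065
wrist ball [582.5 -80.8  73.8] 1343 0.5439314056648683
wrist ball [532.4 -30.6  73.8] 1094 0.5310567975422213
wrist ball [ 532.3 -129.7   73.7] 1115 0.5299577647834869
knob ((483.3077697753906, -194.75308227539062), 14.344520568847656) [ 484.6 -193.3  150.8] 2065
none 0
none 0
none 0
none 0
knob ((482.2171325683594, -195.36378479003906), 13.610021591186523) [ 481.8 -197.   149.9] 110
```

View pics/wrist5.png

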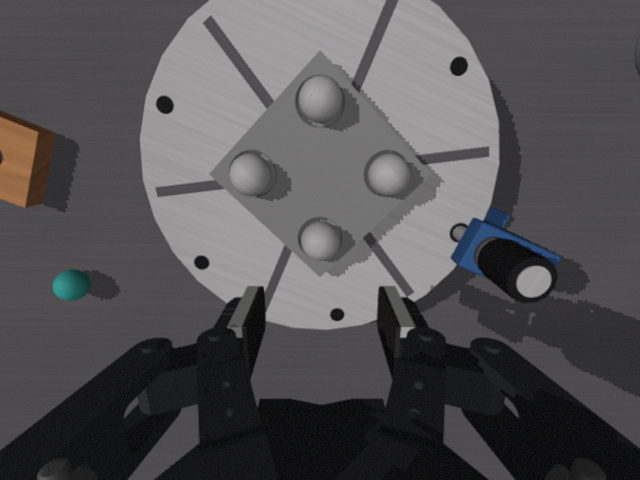

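All four wells hold a ball, at z ≈ 73.7, and they read within 1 mm of the well axes. In the wrist view they sit at (320,100), (252,174), (389,175) and (320,241). The knob top is at (535,281). I'm moving over the knob.

```bash
python3 -m jog '[{"gripper":0.2,"delta_pos":[0,0.025,0],"yaw":0},{"gripper":0.2,"delta_pos":[0,0.03,0],"yaw":0},{"gripper":0.2,"delta_pos":[0,0.03,0],"yaw":0},{"gripper":0.2,"delta_pos":[0,0.029,0],"yaw":0},{"gripper":0.2,"delta_pos":[0,0,0],"yaw":0},{"gripper":0.2,"delta_pos":[0,0,0],"yaw":0},{"gripper":0.2,"delta_pos":[0,0,0],"yaw":0}]'; python3 - <<'E'
from h import *
np.set_printoptions(precision=1,suppress=True)
c=env.read_camera("wrist"); W=world(c);o=env.get_obs(); print(o["position"],o["finger_gap"])
k=W[(abs(W[...,0]-482)<25)&(abs(W[...,1]+194)<25)&(abs(W[...,2]-150.5)<3)]
print("knob",cv2.minEnclosingCircle(k[:,:2].astype(np.float32)),k.mean(0),len(k))
E
```

```text
clock: 14.72
position: [482.0, -193.9, 189.8]
tool_rot: [-3.14, -0.001, 0.004]
contact_force: [0.3, -0.6, -0.4]
finger_gap: 51.2
grasp_force: 0.0
[ 482.2 -193.5  190.2] 51.16815730144099
knob ((483.576416015625, -195.28707885742188), 13.918246269226074) [ 484.6 -195.2  151.2] 1997
```

```bash
python3 -m jog '[{"gripper":0.2,"delta_pos":[0.001,0.001,0.02],"yaw":0},{"gripper":0.2,"delta_pos":[0,0,0.02],"yaw":0},{"gripper":0.2,"delta_pos":[0,0,0.01],"yaw":0},{"gripper":0.2,"delta_pos":[0,0,0.006],"yaw":0},{"gripper":0.2,"delta_pos":[0,0,0],"yaw":0},{"gripper":0.2,"delta_pos":[0,0,0],"yaw":0},{"gripper":0.2,"delta_pos":[0,0,0],"yaw":0}]'; python3 -m jog '[{"gripper":-1,"delta_pos":[0,0,0],"yaw":0},{"gripper":-1,"delta_pos":[0,0,0],"yaw":0},{"gripper":-1,"delta_pos":[0,0,0],"yaw":0},{"gripper":-1,"delta_pos":[0,0,0],"yaw":0},{"gripper":-1,"delta_pos":[0,0,0],"yaw":0},{"gripper":-1,"delta_pos":[0,0,0],"yaw":0},{"gripper":-1,"delta_pos":[0,0,0],"yaw":0}]'; python3 -m jog '[{"gripper":-1,"delta_pos":[0,0,0],"yaw":0}]'
```

```text
clock: 15.35
position: [484.0, -195.4, 136.6]
tool_rot: [3.141, 0.002, 0.003]
contact_force: [-0.5, 0.3, -0.3]
finger_gap: 51.1
grasp_force: 0.0
clock: 15.93
position: [484.0, -194.9, 136.7]
tool_rot: [-3.141, -0.002, -0.003]
contact_force: [-0.5, 4.9, 5.7]
finger_gap: 26.5
grasp_force: 59.1
clock: 16.02
position: [484.0, -194.9, 136.7]
tool_rot: [-3.141, -0.002, -0.003]
contact_force: [-1.2, 4.1, 5.0]
finger_gap: 26.3
grasp_force: 59.1
```

Gripped (28 mm knob, gap reads about 26.5). I'm pulling up in small steps.

```bash
python3 -m jog '[{"gripper":-1,"delta_pos":[0,0,-0.004],"yaw":0},{"gripper":-1,"delta_pos":[0,0,-0.004],"yaw":0},{"gripper":-1,"delta_pos":[0,0,-0.004],"yaw":0},{"gripper":-1,"delta_pos":[0,0,-0.004],"yaw":0},{"gripper":-1,"delta_pos":[0,0,-0.003],"yaw":0},{"gripper":-1,"delta_pos":[0,0,-0.001],"yaw":0},{"gripper":-1,"delta_pos":[0,0,0],"yaw":0},{"gripper":-1,"delta_pos":[0,0,0],"yaw":0}]'; python3 -m jog '[{"gripper":-1,"delta_pos":[0,0,0],"yaw":0}]'; python3 - <<'E'
from h import *
np.set_printoptions(precision=1,suppress=True)
for n in("top","wrist","side"):
    c=env.read_camera(n); save(n+"6.png",c["frame"]); W=world(c)
    p=W[(np.hypot(W[...,0]-483,W[...,1]+195)<11)&(W[...,2]>140)&(W[...,2]<190)]; print(n,len(p),np.percentile(p[:,2],[10,50,90]) if len(p) else "")
E
```

```text
clock: 16.68
position: [483.9, -194.9, 153.5]
tool_rot: [-3.14, -0.002, 0.001]
contact_force: [5.6, 2.3, -9.6]
finger_gap: 26.6
grasp_force: 59.4
clock: 16.77
position: [483.9, -194.9, 153.4]
tool_rot: [-3.14, -0.002, 0.001]
contact_force: [6.5, 1.7, -8.9]
finger_gap: 26.6
grasp_force: 59.5
top 0 
wrist 2331 [167.2 168.2 169.1]
side 14 [165.4 167.  169.2]
```

```bash
python3 -m jog '[{"gripper":-1,"delta_pos":[0,0,-0.002],"yaw":0},{"gripper":-1,"delta_pos":[0,0,-0.002],"yaw":0},{"gripper":-1,"delta_pos":[0,0,0],"yaw":0},{"gripper":-1,"delta_pos":[0,0,0],"yaw":0}]'; python3 -m jog '[{"gripper":-1,"delta_pos":[0,0,-0.002],"yaw":0},{"gripper":-1,"delta_pos":[0,0,0],"yaw":0},{"gripper":-1,"delta_pos":[0,0,0],"yaw":0}]'
```

```text
clock: 17.25
position: [483.9, -194.9, 157.3]
tool_rot: [-3.14, -0.002, 0.001]
contact_force: [6.4, 1.8, -11.0]
finger_gap: 26.7
grasp_force: 59.5
clock: 17.5
position: [483.9, -194.9, 158.8]
tool_rot: [-3.14, -0.002, 0.002]
contact_force: [7.2, 0.4, -11.2]
finger_gap: 26.5
grasp_force: 61.8
```

```bash
python3 -m jog '[{"gripper":-1,"delta_pos":[0,0,-0.001],"yaw":0},{"gripper":-1,"delta_pos":[0,0,0],"yaw":0},{"gripper":-1,"delta_pos":[0,0,0],"yaw":0},{"gripper":-1,"delta_pos":[0,0,0],"yaw":0}]'; python3 - <<'E'
from h import *
np.set_printoptions(precision=1,suppress=True)
c=env.read_camera("wrist"); W=world(c); save("w7.png",c["frame"])
p=W[(np.hypot(W[...,0]-483,W[...,1]+195)<11)&(W[...,2]>140)&(W[...,2]<190)]; print(len(p),np.percentile(p[:,2],[10,50,90]))
for a in((482.4,-80,73),(581.4,-80,73),(532,-30.4,73),(532,-129,73)):
    p=W[(np.hypot(W[...,0]-a[0],W[...,1]-a[1])<13)&(W[...,2]>75)&(W[...,2]<100)]
    if len(p)>50:
        r=least_squares(lambda x:np.linalg.norm(p-x,axis=1)-15,a,loss="soft_l1"); print("ball",r.x,len(p))
    else: print("none",len(p))
E
```

```text
clock: 17.83
position: [483.9, -194.9, 158.9]
tool_rot: [-3.14, -0.002, 0.002]
contact_force: [8.6, 0.9, -14.3]
finger_gap: 26.3
grasp_force: 61.7
2336 [172.7 173.7 174.5]
ball [483.  -80.7  73.8] 1137
ball [582.5 -80.8  73.9] 1782
ball [532.3 -30.6  73.8] 1470
ball [ 532.3 -129.7   73.8] 1450
```

View pics/w7.png

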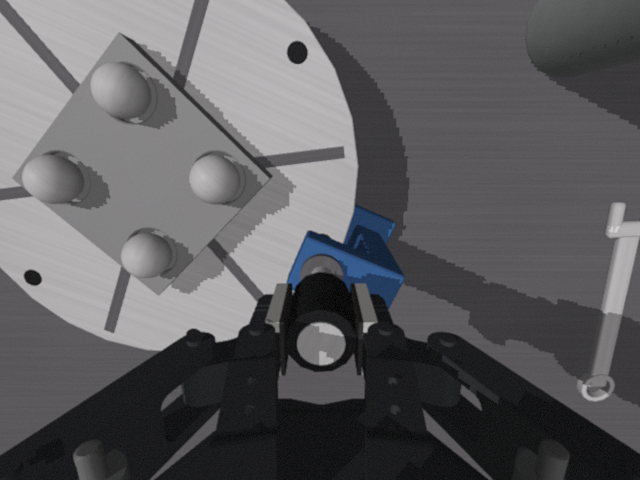

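The knob, at (321,340), is clamped between the pads. It has risen 22.5 mm and is on its stop: the force went up with no further motion. All four balls are still seated, so I'm handing in while holding.

```bash
python3 -m jog '[{"gripper":-1,"delta_pos":[0,0,0],"yaw":0},{"gripper":-1,"delta_pos":[0,0,0],"yaw":0}]'; python3 -c "
from bench import env
print(env.job_done())"
```

```text
clock: 18.05
position: [483.9, -194.9, 158.9]
tool_rot: [-3.14, -0.002, 0.002]
contact_force: [9.9, -0.4, -15.6]
finger_gap: 26.5
grasp_force: 61.7
the job is handed in; nothing more can be done
None
```

The job is handed in at 18.05 s, with no verdict returned: both rack balls are seated in the empty wells, and the gripper is holding the index pin up on its stop (about 22 mm).

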